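Sort water-probe floats from sinkers by weight

TASK

The two tall aluminium cylinders between the tray and the dish are water-probe weights: each is either a hollow float or a solid sinker, they look the same, and both may be of one kind. Lift each one to feel how heavy it is, then stand it upright on the floor of the square tray if it is solid, or of the round dish if it is hollow, and let go of it.

Things in the scene. Friction and masses are not known exactly. Their poses are not given: they have to be found in the camera images.
- cylinder_a: Upright plain aluminium cylinder, 40 mm diameter, 80 mm tall, fine groove near each end, loose on the table between the bins. Both look alike: each is a hollow float (about 0.135 kg, 1.3 N to lift) or a solid sinker (about 0.65 kg, 6.4 N). Only weight tells; the kind changes from run to run and both may be the same. Origin: centre of its underside, z up its axis.
- cylinder_b: Upright plain aluminium cylinder, 40 mm diameter, 80 mm tall, fine groove near each end, loose on the table between the bins. Both look alike: each is a hollow float (about 0.135 kg, 1.3 N to lift) or a solid sinker (about 0.65 kg, 6.4 N). Only weight tells; the kind changes from run to run and both may be the same. Origin: centre of its underside, z up its axis.
- square_tray: Square open tray of grey plastic, fixed to the table, 180 x 180 mm outside, walls 5 mm thick and 28 mm high, inner floor 5 mm above the table; for solid sinkers, with room for both cylinders side by side. Origin: centre of its underside; x and y along its sides, z up. It is on the robot's left or right.
- round_dish: Round open dish of grey plastic, fixed to the table, 190 mm outside diameter, wall 5 mm thick and 28 mm high, inner floor 5 mm above the table; for hollow floats, with room for both cylinders side by side. Origin: centre of its underside; z up. It is on the side opposite the square tray.
Not all that is in view belongs to the job. Leave any red look-alike of the round_dish alone. What is shaped like the cylinder_b but black is not meant.

How it is judged:
At the end, for the whole second after the job is handed in: Each solid cylinder stands in the square tray and each hollow one in the round dish, on the bin's floor with its whole weight, anywhere inside the walls, upright within about 10 degrees, released and at rest (((horizontal distance between cylinder_a and square_tray below 0.1 m and z of cylinder_a in the frame of square_tray below 0.015 m and contact force between cylinder_a and square_tray between 3.5 and 30 N) or (horizontal distance between cylinder_a and round_dish below 0.08 m and z of cylinder_a in the frame of round_dish below 0.015 m and contact force between cylinder_a and round_dish between 0.3 and 3 N)) and angle between each of cylinder_a, cylinder_b's own z axis and vertical below 0.17 rad and linear speed of each of cylinder_a, cylinder_b below 0.02 m/s and ((horizontal distance between cylinder_b and square_tray below 0.1 m and z of cylinder_b in the frame of square_tray below 0.015 m and contact force between cylinder_b and square_tray between 3.5 and 30 N) or (horizontal distance between cylinder_b and round_dish below 0.08 m and z of cylinder_b in the frame of round_dish below 0.015 m and contact force between cylinder_b and round_dish between 0.3 and 3 N))); the robot touches nothing.
It also fails if it takes over 61 s, if anything falls off the work surface, if the arm or the gripper's body presses on something with over 40 N, if the wrist force passes 120 N, or if a joint passes its speed limit or range.

ROBOT

A 6-joint arm with a two-finger parallel gripper is mounted at the origin on the work surface. World frame = base frame: x ahead of the robot, y to its left, z up, the work surface at z = 0. Lengths are in m, angles in rad, forces in N, time in s.
With the tool pointing down it reaches from about 0.35 to 0.975 m from the base axis. Payload 4.9 kg.
Tool frame: the origin (TCP) lies midway between the tips of the shut fingers; the grasp point (between the pads) lies 19 mm behind it; z points along the fingers, y is the line along which they close (so a half turn about z gives the same grasp; the last joint's range is limited). The gripper opens to 85 mm and grips with 20 to 120 N. Pads are 22 mm wide; open, the fingers measure 114 mm over their backs; the gripper's body (76 mm by 85 mm) begins 54 mm behind the grasp point. The pads swing forward as they close: fully open they stand 13 mm farther back than shut.
Start: joints at [-1.238, 0.053, 1.613, -0, 1.476, -0.119], TCP at [0.273, -0.562, 0.231] pointing down, gripper open.
Joint ranges: [-3.01, 3.01], [-1.01, 2.22], [0.06, 2.58], [-1.02, 4.17], [0.09, 2.62], [-3.14, 3.14]. Speed limits (rad/s): [2.57, 2.57, 3.14, 3.14, 3.14, 3.14].

INTERFACE

Orientations are given as a unit quaternion [w, x, y, z].
In Python, from plant import * gives the robot as it stands.
- The arm moves only by the tool jog_arm, never from a script. Its argument "targets" is a list of rows, each a list of 3 entries, a list of its own where there are three numbers: the shift along the tool's x, y, z in units of 25 mm (1.0 is 25 mm), then the turn, a rotation vector about the tool's x, y, z in units of 8 degrees (1.0 is 8 degrees), then the opening in per cent of the stroke, from 0 (shut) to 100 (fully open). A call has 1 to 8 rows; each row is the pose to reach, as a shift and turn from the pose commanded when the call began, along the tool's axes at that moment; what a row does not reach only later rows make up. A row lasts 1/8 s, in which the tool goes at most 62.5 mm and 10.7 degrees, less where a joint would pass 70% of its speed; a pose out of reach is approached as far as the arm can. A call with a gripper value outside its range is refused whole. The fingers move at their own pace and stop on an object; the grip force is fixed at half the most. Time passes only in rows, so rows that repeat a pose let the fingers close. It gives the time, the measured TCP pose, the force, the opening and the grip force at its end, in the units of the state.
- state(): the state, without advancing time (a new reading comes with each control period).
- grab_frame(name): name is "side" or "top"; returns (picture, depth): 400x640x3 uint8, red, green, blue; 400x640 float32, m along the optical axis (not along the pixel's ray), 0 where there is no reading.
- camera_params(name): a dict with "fovy" (degrees; the focal length in pixels is half the picture's height over the tangent of half this angle, whatever the lens; pixels are square), "cx", "cy" (the principal point, pixels), "rvec" (rotation vector, rad) and "tvec" (3), from world to camera coordinates, as OpenCV has them. Camera axes: x right, y down, z forward; pixel columns grow to the right and rows downward; lengths in m; the calibration is good to about 2 mm. A picture is of the moment at which its call begins. camera_params takes no time and is no camera call.
- job_done(): hands the job in; it is judged then, once.
The state is a dict: "time": time; "joint_pos": joint angles; "joint_vel": joint speeds; "joint_efforts": joint torques, N m; "tool_pos": TCP position; "tool_rot": TCP orientation; "contact_force": force on the tool from outside, world axes, zero at the start; "ft_torque": the same for the moment, N m; "gripper_width": opening from 0.0 (shut) to 1.0 (fully open); "grasp_force": force on a finger pad.
Only numpy, scipy, OpenCV 4.12 (cv2) and the standard library are available. Lean on these libraries where they do the work, as an engineer would, in place of code of your own. Each camera call takes 0.05 s, during which the arm holds its last target. There are 200 camera calls.

## Working session

There is one attempt and no reset: what is moved stays moved. The work goes in short steps, Python scripts to look and compute and a tool call to move; the robot and the scene stay as the last step left them, time stands still between calls to the robot, and variables do not carry over. Pictures are saved under pics/ and viewed, at most 10 in all, crops included, and the job is handed in when it is done.

Besides the shell and the picture viewer there is one more tool, called after "Request:" as name(argument=value, ...) on one line, values as JSON. jog_arm: Moves the arm, as the interface text tells. Its arguments: {"type":"object","properties":{"targets":{"type":"array"}},"required":["targets"]}

```bash
mkdir -p pics
cat > h.py <<'E'
from plant import *
import numpy as np, cv2
def cam(n):
    p=camera_params(n); R=cv2.Rodrigues(np.array(p["rvec"],float))[0]; t=np.array(p["tvec"],float).ravel()
    return 200/np.tan(np.radians(p["fovy"])/2),p["cx"],p["cy"],R,t
def ray(n,u,v,z):
    f,cx,cy,R,t=cam(n); d=R.T@np.array([(u-cx)/f,(v-cy)/f,1]); c=-R.T@t
    return c+d*(z-c[2])/d[2]
def cloud(n,D):
    f,cx,cy,R,t=cam(n); v,u=np.indices(D.shape)
    P=np.stack([(u-cx)/f*D,(v-cy)/f*D,D],-1)
    return (P-t)@R
def shot(n,tag):
    I,D=grab_frame(n); cv2.imwrite(f"pics/{tag}.png",I[...,::-1]); np.savez(f"{tag}.npz",I=I,D=D); return I,D
E
python3 - <<'E'
from h import *
a,_=shot("top","top0"); b,_=shot("side","side0")
for n in("top","side"): print(n,camera_params(n))
s=state(); print(s)
E
```

```text
top {'fovy': 42.80366667705619, 'cx': 322.32752306215707, 'cy': 192.4208464606203, 'rvec': array([ 2.18677892, -2.2013459 ,  0.05685612]), 'tvec': array([0.02474824, 0.45239814, 1.29002137])}
side {'fovy': 51.84787556038854, 'cx': 315.7988293358719, 'cy': 196.49657335024693, 'rvec': array([ 0.55803847, -2.52682298,  1.4037262 ]), 'tvec': array([0.42602698, 0.14407769, 0.83828875])}
{'time': 0.1, 'joint_pos': array([-1.23801828e+00,  5.33144858e-02,  1.61415823e+00, -9.11630578e-06,
        1.47601497e+00, -1.18984563e-01]), 'joint_vel': array([-0.0006887 , -0.00115213, -0.00385491, -0.00065914, -0.00041499,
        0.0003087 ]), 'joint_efforts': array([ 7.19594791e-04, -3.94909930e+01, -3.71361959e+01, -8.99270435e-05,
        3.95462950e-03,  4.00642335e-06]), 'tool_pos': array([ 0.27266465, -0.56175478,  0.23017038]), 'tool_rot': array([-9.41625206e-04,  9.74596569e-01,  2.23965689e-01, -1.05605156e-04]), 'contact_force': array([ 0.39860661, -0.57975548, -0.0947249 ]), 'ft_torque': array([-0.00728786,  0.02165846, -0.02691146]), 'grasp_force': 0.0, 'gripper_width': 0.9971413182852701}
```

View pics/top0.png

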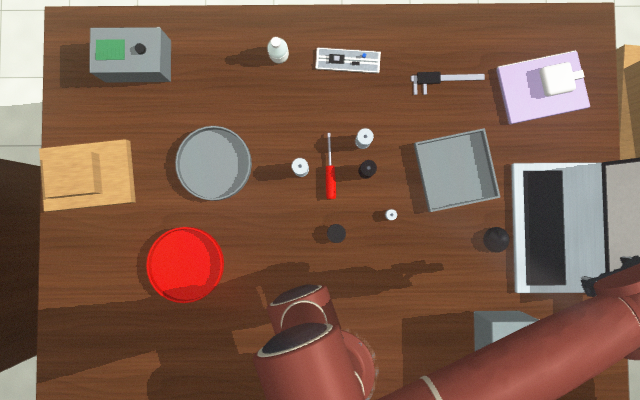

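View pics/side0.png

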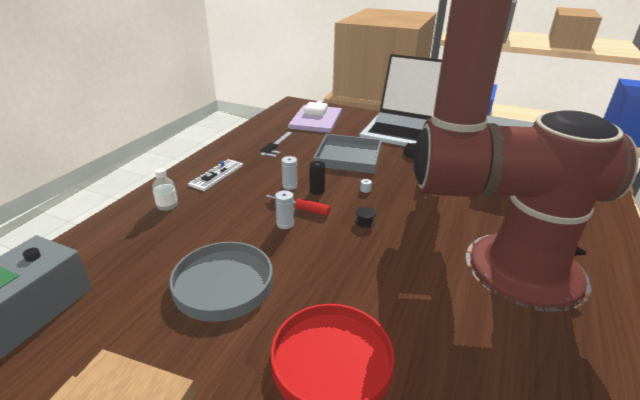

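Top view: silver cylinders at (300,167) and (365,138), the grey dish at (213,163) and the tray at (457,170). Possible confusions are the black cylinder (368,168), small white cap (391,215), bottle (278,50), dark knobs (336,233) and (495,239), and the red dish (185,265). I choose the two plain silver tall ones and the grey dish.

Run:
```python
from h import *
z=np.load("top0.npz"); I,D=z["I"],z["D"]; P=cloud("top",D)
cv2.imwrite("pics/crop0.png",cv2.resize(I[110:230,260:420],None,fx=4,fy=4,interpolation=cv2.INTER_CUBIC)[...,::-1])
def top(u,v,zl,zh,r=14):
    Q=P[v-r:v+r+1,u-r:u+r+1].reshape(-1,3); Q=Q[(Q[:,2]>zl)&(Q[:,2]<zh)]
    (c,rad)=cv2.minEnclosingCircle(Q[:,:2].astype(np.float32)); return len(Q),np.round(c,3),round(rad,4),np.round(np.median(Q,0),3)
for n,u,v in(("A",300,167),("B",365,138),("black",368,168)): print(n,top(u,v,.07,.095))
for n,u,v in(("dish",213,163),("tray",457,170)):
    r=50;Q=P[v-r:v+r+1,u-r:u+r+1].reshape(-1,3); Q=Q[(Q[:,2]>.02)&(Q[:,2]<.04)].astype(np.float32)
    print(n,len(Q),cv2.minEnclosingCircle(Q[:,:2]),cv2.minAreaRect(Q[:,:2]))
print("driver",[ (np.round(P[v,u],3)) for u,v in((332,185),(329,145))])
```

```text
A (211, array([0.514, 0.076]), 0.0199, array([0.514, 0.076, 0.08 ]))
B (209, array([ 0.586, -0.083]), 0.0202, array([ 0.585, -0.083,  0.08 ]))
black (211, array([ 0.509, -0.09 ]), 0.0202, array([ 0.508, -0.09 ,  0.08 ]))Traceback (most recent call last):
  File "<stdin>", line 10, in <module>
cv2.error: OpenCV(4.12.0) /io/opencv/modules/imgproc/src/shapedescr.cpp:201: error: (-215:Assertion failed) count >= 0 && (depth == CV_32F || depth == CV_32S) in function 'minEnclosingCircle'
```

View pics/crop0.png

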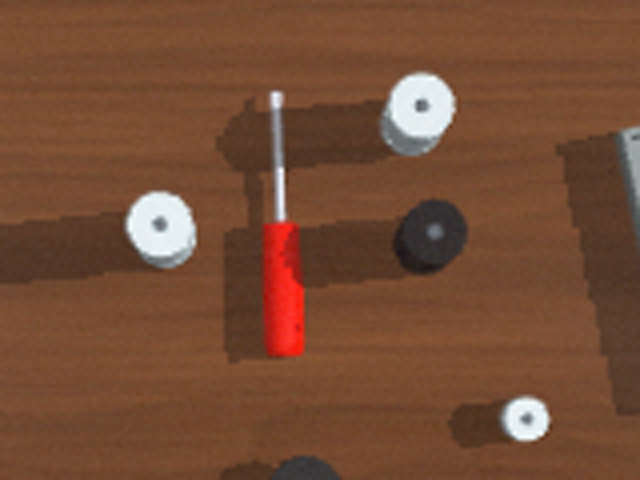

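The crop confirms two silver 40 mm cylinders (full-frame pixels (300,167) and (365,138)) with the black one and a screwdriver between them.

```bash
cat >> h.py <<'E'
def go(p):
    s=state(); w,x,y,z=s["tool_rot"]; from scipy.spatial.transform import Rotation as Ro
    R=Ro.from_quat([x,y,z,w]); M=R.as_matrix(); return np.round(M.T@(np.array(p)-s["tool_pos"])/.025,2)
E
python3 - <<'E'
from h import *
z=np.load("top0.npz"); P=cloud("top",z["D"])
for n,u,v in(("dish",213,163),("tray",457,170)):
    r=48;Q=P[v-r:v+r+1,u-r:u+r+1].reshape(-1,3); Q=np.ascontiguousarray(Q[(Q[:,2]>.022)&(Q[:,2]<.036)],dtype=np.float32)[:,:2].copy()
    print(n,len(Q),cv2.minEnclosingCircle(Q),cv2.minAreaRect(Q))
print("driver",[ (np.round(P[v,u],3)) for u,v in((332,185),(329,145))])
print(go([.586,-.083,.16]))
E
```

```text
dish 500 ((0.5293805003166199, 0.2985804080963135), 0.09565183520317078) ((0.5286487340927124, 0.2981264591217041), (0.18806108832359314, 0.1885216385126114), 89.11756896972656)
tray 643 ((0.5078578591346741, -0.31975260376930237), 0.1262933313846588) ((0.5073802471160889, -0.32013988494873047), (0.1801319718360901, 0.18245813250541687), 11.254068374633789)
driver [array([ 0.471, -0.003,  0.023]), array([0.574, 0.004, 0.016])]
[ 19.64 -11.75   2.83]
```

Request:
jog_arm(targets=[[[19.6,-11.75,2.2],[0,0,3.24],100],[[19.6,-11.75,2.2],[0,0,3.24],100],[[19.6,-11.75,2.2],[0,0,3.24],100],[[19.6,-11.75,2.2],[0,0,3.24],100],[[19.6,-11.75,2.2],[0,0,3.24],100],[[19.6,-11.75,2.2],[0,0,3.24],100],[[19.6,-11.75,2.2],[0,0,3.24],100],[[19.6,-11.75,2.2],[0,0,3.24],100]])

```text
time: 1.1
tool_pos: [0.5451, -0.1447, 0.183]
tool_rot: [0.0, 1.0, -0.0, -0.0]
contact_force: [0.8, -0.5, 0.4]
gripper_width: 0.997
grasp_force: 0.0
```

Request:
jog_arm(targets=[[[0,0,0],[0,0,0],100]])

```text
time: 1.23
tool_pos: [0.5453, -0.1429, 0.1822]
tool_rot: [-0.001, 1.0, 0.003, -0.001]
contact_force: [-0.1, -0.3, -0.1]
gripper_width: 1.004
grasp_force: 0.0
```

Run:
```python
from h import *
s=state(); print(s["time"],s["tool_pos"],s["tool_rot"],s["contact_force"]); print(go([.586,-.083,.041]))
```

```text
1.225 [ 0.54534672 -0.14285962  0.18223152] [-7.29655291e-04  9.99995582e-01  2.74298007e-03 -8.83000613e-04] [-0.07299785 -0.31289901 -0.05461805]
[ 1.65 -2.38  5.65]
```

Request:
jog_arm(targets=[[[1.63,-2.4,0.5],[0,0,0],100],[[1.63,-2.4,0.5],[0,0,0],100],[[1.63,-2.4,2.5],[0,0,0],100],[[1.63,-2.4,4],[0,0,0],100],[[1.63,-2.4,5],[0,0,0],100],[[1.63,-2.4,5.65],[0,0,0],100],[[1.63,-2.4,5.65],[0,0,0],100]])

```text
time: 2.1
tool_pos: [0.5842, -0.0873, 0.0411]
tool_rot: [-0.0, 1.0, -0.001, -0.001]
contact_force: [0.3, 0.3, 0.2]
gripper_width: 0.998
grasp_force: 0.0
```

Request:
jog_arm(targets=[[[0,0,0],[0,0,0],20],[[0,0,0],[0,0,0],20],[[0,0,0],[0,0,0],20],[[0,0,0],[0,0,0],20],[[0,0,0],[0,0,0],20],[[0,0,0],[0,0,0],20],[[0,0,0],[0,0,0],20],[[0,0,0],[0,0,0],20]])

```text
time: 3.1
tool_pos: [0.5864, -0.0868, 0.0438]
tool_rot: [0.0, 1.0, -0.0, 0.001]
contact_force: [-0.4, -0.0, 6.2]
gripper_width: 0.466
grasp_force: 59.8
```

Request:
jog_arm(targets=[[[0,0,-1],[0,0,0],20],[[0,0,-2],[0,0,0],20],[[0,0,-3],[0,0,0],20],[[0,0,-3.6],[0,0,0],20],[[0,0,-4],[0,0,0],20],[[0,0,-4],[0,0,0],20],[[0,0,-4],[0,0,0],20],[[0,0,-4],[0,0,0],20]])

```text
time: 4.1
tool_pos: [0.5847, -0.0866, 0.1411]
tool_rot: [-0.0, 1.0, -0.0, -0.001]
contact_force: [0.2, -0.5, -1.2]
gripper_width: 0.459
grasp_force: 60.4
```

Request:
jog_arm(targets=[[[0,0,0],[0,0,0],20],[[0,0,0],[0,0,0],20],[[0,0,0],[0,0,0],20],[[0,0,0],[0,0,0],20]])

```text
time: 4.6
tool_pos: [0.5853, -0.0867, 0.1423]
tool_rot: [-0.0, 1.0, -0.0, 0.0]
contact_force: [0.2, -0.8, -1.6]
gripper_width: 0.459
grasp_force: 60.4
```

Run:
```python
from h import *
fs=[]
shot("side","side1"); s=state(); print(s["contact_force"],s["joint_efforts"],s["tool_pos"])
print("tray",go([.508,-.275,.141]),"dish",go([.529,.26,.141]))
```

```text
[-0.61909941  0.48109851 -1.24266884] [-1.67501006e-03 -3.79198265e+01 -3.59224606e+01  9.53227027e-04
  1.67094702e-03  1.81533483e-05] [ 0.58535142 -0.08673293  0.14230544]
tray [-3.09  7.53  0.05] dish [ -2.26 -13.87   0.05]
```

It weighs 1.3 N, so B is hollow and goes to the dish (target x=.569, y=.298).

Request:
jog_arm(targets=[[[-0.65,-2,-0.8],[0,0,0],20],[[-0.65,-4,-0.8],[0,0,0],20],[[-0.65,-6,-0.8],[0,0,0],20],[[-0.65,-8,-0.8],[0,0,0],20],[[-0.65,-10,-0.8],[0,0,0],20],[[-0.65,-12,-0.8],[0,0,0],20],[[-0.65,-14,-0.8],[0,0,0],20],[[-0.65,-15.4,-0.8],[0,0,0],20]])

```text
time: 5.65
tool_pos: [0.569, 0.3005, 0.1624]
tool_rot: [-0.0, 1.0, 0.0, 0.0]
contact_force: [0.1, -0.0, -1.6]
gripper_width: 0.467
grasp_force: 60.6
```

Request:
jog_arm(targets=[[[0,0,0],[0,0,0],20],[[0,0,0],[0,0,0],20]])

```text
time: 5.9
tool_pos: [0.5692, 0.2979, 0.1621]
tool_rot: [0.0, 1.0, -0.0, -0.0]
contact_force: [0.9, -0.1, -1.6]
gripper_width: 0.458
grasp_force: 60.8
```

Run:
```python
from h import *
I,D=shot("side","side2"); s=state(); t=s["tool_pos"]; print(t,s["contact_force"],go([.569,.298,.049]))
P=cloud("side",D); m=(D>0)&(np.hypot(P[...,0]-t[0],P[...,1]-t[1])<.024)&(P[...,2]<t[2]+.01)&(P[...,2]>.06)
print(m.sum(),np.sort(P[m][:,2])[:8])
```

```text
[0.56932513 0.29744569 0.16210779] [ 0.12258251  0.42358896 -1.43403033] [-0.01 -0.02  4.52]
553 [0.11829515 0.11841158 0.11875523 0.11876761 0.11924455 0.11929825
 0.11939671 0.11945727]
```

View pics/side2.png

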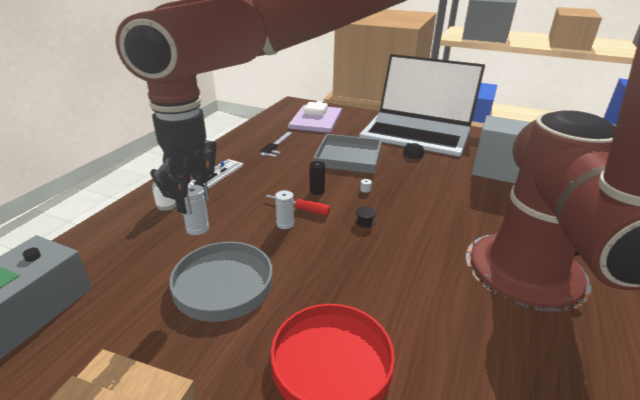

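The picture shows the cylinder held upright (197,215) above and beyond the dish (222,280). Its bottom is about 43 mm below the TCP, so I lower it.

Request:
jog_arm(targets=[[[0,0,1.2],[0,0,0],20],[[0,0,2.4],[0,0,0],20],[[0,0,3.4],[0,0,0],20],[[0,0,4],[0,0,0],20],[[0,0,4.3],[0,0,0],20],[[0,0,4.4],[0,0,0],20],[[0,0,4.4],[0,0,0],20],[[0,0,4.4],[0,0,0],20]])

```text
time: 6.95
tool_pos: [0.5699, 0.2986, 0.0533]
tool_rot: [-0.0, 1.0, -0.0, 0.001]
contact_force: [-0.7, -0.2, -0.8]
gripper_width: 0.462
grasp_force: 60.8
```

Request:
jog_arm(targets=[[[0,0,0.05],[0,0,0],20],[[0,0,0.1],[0,0,0],20],[[0,0,0.1],[0,0,0],20]])

```text
time: 7.32
tool_pos: [0.5691, 0.2983, 0.0496]
tool_rot: [0.0, 1.0, -0.0, -0.0]
contact_force: [-0.6, 0.0, -0.5]
gripper_width: 0.459
grasp_force: 60.8
```

Request:
jog_arm(targets=[[[0,0,0.05],[0,0,0],20],[[0,0,0.08],[0,0,0],20],[[0,0,0.08],[0,0,0],20]])

```text
time: 7.7
tool_pos: [0.5698, 0.2984, 0.0488]
tool_rot: [-0.0, 1.0, -0.0, 0.0]
contact_force: [-2.1, -1.6, 5.6]
gripper_width: 0.46
grasp_force: 60.7
```

Floor contact. I release and rise.

Request:
jog_arm(targets=[[[0,0,0],[0,0,0],55],[[0,0,0],[0,0,0],70],[[0,0,0],[0,0,0],90],[[0,0,0],[0,0,0],90],[[0,0,0],[0,0,0],90],[[0,0,0],[0,0,0],90]])

```text
time: 8.45
tool_pos: [0.5693, 0.2983, 0.0478]
tool_rot: [-0.0, 1.0, -0.0, 0.0]
contact_force: [-0.2, 0.3, -0.1]
gripper_width: 0.9
grasp_force: 0.0
```

Request:
jog_arm(targets=[[[0,0,-1],[0,0,0],100],[[0,0,-2.5],[0,0,0],100],[[0,0,-4.5],[0,0,0],100],[[-2.2,4,-4.5],[0,0,0],100],[[-2.2,6,-4.5],[0,0,0],100],[[-2.2,8,-4.5],[0,0,0],100],[[-2.2,8.9,-4.5],[0,0,0],100],[[-2.2,8.9,-4.5],[0,0,0],100]])

```text
time: 9.45
tool_pos: [0.514, 0.0734, 0.1605]
tool_rot: [0.0, 1.0, -0.003, 0.0]
contact_force: [-0.3, -0.2, -0.4]
gripper_width: 0.996
grasp_force: 0.0
```

Run:
```python
from h import *
I,D=shot("top","top3"); s=state(); print(s["time"],s["tool_pos"],go([.514,.076,.041]))
P=cloud("top",D); Q=P[(D>0)&(P[...,2]>.07)&(P[...,2]<.1)&(np.hypot(P[...,0]-.569,P[...,1]-.298)<.03)]
print(len(Q),np.median(Q,0),np.ptp(Q,0))
```

```text
9.5 [0.51416918 0.07483014 0.16046355] [-0.01 -0.04  4.78]
234 [0.56781249 0.29999701 0.0846676 ] [0.03847381 0.03894614 0.02262403]
```

B stands upright in the dish (top at z=.085). Next is A.

Request:
jog_arm(targets=[[[0,0,1],[0,0,0],100],[[0,0,2.5],[0,0,0],100],[[0,0,3.8],[0,0,0],100],[[0,0,4.5],[0,0,0],100],[[0,0,4.78],[0,0,0],100],[[0,0,4.78],[0,0,0],100]])

```text
time: 10.25
tool_pos: [0.5146, 0.0762, 0.0412]
tool_rot: [-0.0, 1.0, -0.0, 0.0]
contact_force: [-1.1, -0.2, 0.7]
gripper_width: 0.997
grasp_force: 0.0
```

Request:
jog_arm(targets=[[[0,0,0],[0,0,0],20],[[0,0,0],[0,0,0],20],[[0,0,0],[0,0,0],20],[[0,0,0],[0,0,0],20],[[0,0,0],[0,0,0],20],[[0,0,0],[0,0,0],20],[[0,0,0],[0,0,0],20],[[0,0,0],[0,0,0],20]])

```text
time: 11.25
tool_pos: [0.5151, 0.0759, 0.0419]
tool_rot: [-0.0, 1.0, -0.0, 0.001]
contact_force: [0.2, 0.4, 5.3]
gripper_width: 0.46
grasp_force: 61.6
```

Request:
jog_arm(targets=[[[0,0,-1],[0,0,0],20],[[0,0,-2],[0,0,0],20],[[0,0,-3],[0,0,0],20],[[0,0,-4],[0,0,0],20],[[0,0,-4.8],[0,0,0],20],[[0,0,-4.8],[0,0,0],20],[[0,0,-4.8],[0,0,0],20],[[0,0,-4.8],[0,0,0],20]])

```text
time: 12.25
tool_pos: [0.5131, 0.0758, 0.1589]
tool_rot: [0.0, 1.0, -0.0, -0.002]
contact_force: [-0.2, -0.5, -7.5]
gripper_width: 0.463
grasp_force: 62.2
```

Request:
jog_arm(targets=[[[0,0,0],[0,0,0],20],[[0,0,0],[0,0,0],20],[[0,0,0],[0,0,0],20],[[0,0,0],[0,0,0],20]])

```text
time: 12.75
tool_pos: [0.5142, 0.0758, 0.1608]
tool_rot: [-0.0, 1.0, -0.0, 0.0]
contact_force: [-0.4, 0.1, -7.3]
gripper_width: 0.46
grasp_force: 62.2
```

Run:
```python
from h import *
I,D=shot("side","side4"); s=state(); t=s["tool_pos"]; print(s["time"],t,s["contact_force"],"tray",go([.508,-.32,.15]),"dish",go([.489,.298,.15]))
P=cloud("side",D); m=(D>0)&(np.hypot(P[...,0]-t[0],P[...,1]-t[1])<.024)&(P[...,2]<t[2]+.01)&(P[...,2]>.06)
print(m.sum(),np.sort(P[m][:,2])[:8])
```

```text
12.8 [0.51420921 0.07583985 0.16083513] [-0.60950317 -0.58837489 -6.80409282] tray [-0.24 15.83  0.43] dish [-1.01 -8.89  0.43]
353 [0.11750118 0.11776194 0.11810552 0.11823238 0.11864486 0.11879962
 0.11887916 0.11893475]
```

A weighs about 6.8 N, so it is solid and goes to the tray centre.

Request:
jog_arm(targets=[[[-0.25,2,-0.4],[0,0,0],20],[[-0.25,4,-0.4],[0,0,0],20],[[-0.25,6,-0.4],[0,0,0],20],[[-0.25,8,-0.4],[0,0,0],20],[[-0.25,10,-0.4],[0,0,0],20],[[-0.25,12,-0.4],[0,0,0],20],[[-0.25,14,-0.4],[0,0,0],20],[[-0.25,15.8,-0.4],[0,0,0],20]])

```text
time: 13.8
tool_pos: [0.5075, -0.3211, 0.1708]
tool_rot: [0.0, 1.0, -0.001, 0.0]
contact_force: [0.9, 0.9, -6.4]
gripper_width: 0.46
grasp_force: 64.1
```

Request:
jog_arm(targets=[[[0,0,0],[0,0,0],20],[[0,0,0],[0,0,0],20],[[0,0,0],[0,0,0],20]])

```text
time: 14.18
tool_pos: [0.5077, -0.3181, 0.1705]
tool_rot: [-0.0, 1.0, 0.0, -0.0]
contact_force: [0.1, 0.1, -7.3]
gripper_width: 0.457
grasp_force: 64.6
```

Run:
```python
from h import *
s=state(); t=s["tool_pos"]; print(s["time"],t,s["contact_force"],go([.508,-.32,.0495]))
```

```text
14.175 [ 0.50772549 -0.31807153  0.17051023] [ 0.11958567  0.06841661 -7.33184716] [0.01 0.08 4.84]
```

Request:
jog_arm(targets=[[[0,0,1.2],[0,0,0],20],[[0,0,2.4],[0,0,0],20],[[0,0,3.5],[0,0,0],20],[[0,0,4.2],[0,0,0],20],[[0,0,4.6],[0,0,0],20],[[0,0,4.75],[0,0,0],20],[[0,0,4.75],[0,0,0],20],[[0,0,4.75],[0,0,0],20]])

```text
time: 15.18
tool_pos: [0.5083, -0.3198, 0.0532]
tool_rot: [0.001, 1.0, -0.0, 0.001]
contact_force: [0.2, -1.1, -5.9]
gripper_width: 0.457
grasp_force: 64.6
```

Request:
jog_arm(targets=[[[0,0,0.05],[0,0,0],20],[[0,0,0.1],[0,0,0],20],[[0,0,0.1],[0,0,0],20]])

```text
time: 15.55
tool_pos: [0.5076, -0.3191, 0.0494]
tool_rot: [-0.0, 1.0, -0.0, -0.0]
contact_force: [-0.4, 0.0, -7.3]
gripper_width: 0.458
grasp_force: 64.6
```

Request:
jog_arm(targets=[[[0,0,0.05],[0,0,0],20],[[0,0,0.09],[0,0,0],20],[[0,0,0.09],[0,0,0],20]])

```text
time: 15.92
tool_pos: [0.5077, -0.3192, 0.0472]
tool_rot: [0.0, 1.0, -0.0, 0.0]
contact_force: [-0.9, 0.1, -5.9]
gripper_width: 0.462
grasp_force: 64.7
```

Request:
jog_arm(targets=[[[0,0,0.04],[0,0,0],20],[[0,0,0.04],[0,0,0],20],[[0,0,0.04],[0,0,0],20]])

```text
time: 16.3
tool_pos: [0.5079, -0.3192, 0.0472]
tool_rot: [0.0, 1.0, -0.0, 0.0]
contact_force: [-3.3, 3.2, 2.8]
gripper_width: 0.463
grasp_force: 65.4
```

Contact. I release, rise and check.

Request:
jog_arm(targets=[[[0,0,0],[0,0,0],55],[[0,0,0],[0,0,0],70],[[0,0,0],[0,0,0],90],[[0,0,0],[0,0,0],90],[[0,0,0],[0,0,0],90],[[0,0,0],[0,0,0],90]])

```text
time: 17.05
tool_pos: [0.5077, -0.3192, 0.0463]
tool_rot: [0.0, 1.0, -0.0, 0.0]
contact_force: [0.7, 0.1, -0.0]
gripper_width: 0.9
grasp_force: 0.0
```

Request:
jog_arm(targets=[[[0,0,-1],[0,0,0],100],[[0,0,-2.5],[0,0,0],100],[[0,0,-4.5],[0,0,0],100],[[0,0,-6],[0,0,0],100],[[0,-3,-6],[0,0,0],100],[[0,-6,-6],[0,0,0],100],[[0,-8,-6],[0,0,0],100],[[0,-8,-6],[0,0,0],100]])

```text
time: 18.05
tool_pos: [0.5075, -0.1162, 0.1962]
tool_rot: [-0.0, 1.0, 0.002, 0.0]
contact_force: [0.2, -2.5, 0.1]
gripper_width: 1.0
grasp_force: 0.0
```

Run:
```python
from h import *
I,D=shot("top","top5"); shot("side","side5"); s=state(); print(s["time"],s["tool_pos"])
P=cloud("top",D)
for x,y in((.508,-.319),(.569,.298)):
    Q=P[(D>0)&(P[...,2]>.07)&(P[...,2]<.1)&(np.hypot(P[...,0]-x,P[...,1]-y)<.035)]
    print(len(Q),np.median(Q,0))
```

```text
18.15 [ 0.50788423 -0.11822673  0.19642022]
233 [ 0.50780106 -0.31655642  0.08447377]
228 [0.56785296 0.30005804 0.08463571]
```

View pics/side5.png

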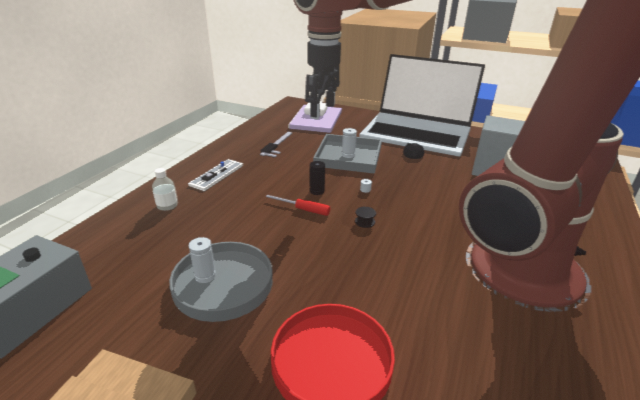

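Both cylinders stand upright: one in the dish (203,260), one in the tray (349,145). The gripper is clear of them.

```bash
python3 -c "
from plant import *
print(job_done())"
```

```text
the job is handed in; nothing more can be done
None
```

I handed the job in at about 18 s: the hollow cylinder (about 1.3 N) stands upright in the round dish and the solid one (about 7 N) upright in the square tray, both released; no verdict was returned.

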